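# Dispense the large milling ball from the carousel

## Task

Milling balls of three sizes are kept in the compartments of the wooden carousel. Turn the carousel by its upright peg until the compartment with the largest ball faces the spout, then lift the bar opposite the spout to tip the carousel so that this ball rolls down the spout into the bowl, and lower the carousel back to level. Do not touch the balls with the gripper; the other two balls stay in the carousel and the bowl stays under the spout.

Things in the scene. Friction and masses are not known exactly. Their poses are not given: they have to be found in the camera images.
- stand: fixed wooden stand, board 230 x 200 x 16 mm; origin at the centre of its underside on the bench, below the turntable's axis; its own -x axis points to the spout, +x to the lifting bar, z up. It carries a tray with a fixed ring wall (106 mm outer radius, top 140 mm above the bench), open only at the spout, 70 mm wide; the turntable with the balls turns inside it
- turntable (a joint): turntable angle, rad, anticlockwise from above, -3.1 to 3.1; stays where left (friction 0.05 N m). Four open quarter compartments between four dividers, tops 140 mm above the bench; at 0 and multiples of pi/2 one compartment faces the spout squarely. Starts within 0.25 of 0, an empty compartment at the spout. Balls turn along with their compartment
- tray (a joint): tipping angle of the carousel, rad: 0 level (rests there by its weight), up to 0.55 as the bar is lifted and the spout dips; falls back when let go. Axis horizontal, along the stand's y, at stand x = -0.110, z = 0.088. Balls start to roll outward at about 0.12; 0.4 lets one roll out surely
- hub (a point): centre of the top of the 48 mm hub, on the turntable's axis, 142 mm above the bench when level. The compartment floors fall 6 degrees toward the hub, so balls rest near it (centres 33 to 50 mm from the axis) until the tray is tipped
- peg_grip (a point): point to grip on the upright round turning peg, 16 mm in diameter, standing on a divider 62 mm from the turntable's axis; the point is 20 mm below the peg's top, 32 mm above the divider's top and 172 mm above the bench when level. The peg may turn in the grip
- bar_mid (a point): middle of the level round steel lifting bar, 12 mm in diameter, 78 mm free length, along the stand's y, 175 mm from the turntable's axis on the side opposite the spout, 125 mm above the bench when level; 63 mm free to the ring wall. Lifted, it moves on an arc of 287 mm radius about the tipping axis; needs about 4 N; may turn in the grip
- spout_lip (a point): middle of the lip of the spout (chute 70 mm wide inside), about 100 mm above the bench when level
- large_ball_center (a point): centre of the largest white ceramic milling ball, 36 mm in diameter, in one of the two side compartments at the start (left or right as seen from the spout)
- medium_ball_center (a point): centre of the medium white ceramic milling ball, 26 mm in diameter, in the opposite side compartment
- small_ball_center (a point): centre of the smallest white ceramic milling ball, 18 mm in diameter, in the compartment opposite the spout at the start
- bowl_in (a point): centre of the inner floor of the loose round terracotta bowl (rim 124 mm wide, 48 mm high) that stands on the bench under the spout
Mind the look-alikes: they are no part of the job. What is shaped like the part that bears medium_ball_center but purple or yellow is not meant.

How it is judged:
By the outcome, as a careful person would: the job done as asked, in the order asked, and still so for the second after the job is handed in, with the robot touching nothing.
It also fails if it takes over 54 s, if anything falls off the work surface, if the arm or the gripper's body presses on something with over 40 N, if the wrist force passes 120 N, or if a joint passes its speed limit or range.

## Robot

A 6-joint arm with a two-finger parallel gripper is mounted at the origin on a cart in front of the work surface, level with it; the furniture and walls round the work are solid. World frame = base frame: x ahead of the robot, y to its left, z up, the work surface at z = 0. Lengths are in mm, angles in degrees, forces in N, time in s.
With the tool pointing down it reaches from about 300 to 850 mm from the base axis. Payload 4.2 kg.
Tool frame: the origin (TCP) lies at the very end of the fingers, on their centre line; the grasp point (between the pads) lies 19 mm behind it; z points along the fingers, x is the direction in which the jaws open and shut, and the axes are right-handed (so a half turn about z gives the same grasp; the last joint's range is limited). The gripper opens to 91 mm and grips with 3 to 60 N. Pads are 32 mm wide; open, the fingers measure 118 mm over their backs; the gripper's body (76 mm by 178 mm) begins 60 mm behind the grasp point.
Start: joints at [70.875, 18.312, 89.639, -0, 72.044, -1.146], TCP at [177.491, 546.937, 213.976] pointing down, gripper open.
Joint ranges: [-177.97, 177.97], [-48.28, 115.42], [12.27, 149.76], [-77.06, 257.06], [2.81, 150.46], [-146.56, 146.56]. Speed limits (degrees/s): [147.25, 147.25, 180, 180, 180, 180].

## Interface

Orientations are given as [roll, pitch, yaw] about the fixed x, y, z axes, in that order (R = Rz(yaw) Ry(pitch) Rx(roll)).
In Python, from workcell import env gives the robot as it stands.
- The arm moves only by the tool servo_tool, never from a script. Its argument "plan" is a list of rows, each a list of 3 entries, a list of its own where there are three numbers: the turn, a rotation vector about the tool's x, y, z in degrees, then the shift along the tool's x, y, z in mm, then the finger opening in mm, from 0 to 91.2. In form: [[[ax, ay, az], [dx, dy, dz], claw], ...]. A call has exactly 10 rows; each row shifts and turns the pose as measured when the row begins, along the tool's axes as they then stand; what a row does not reach is not made up. A row lasts 1/8 s, in which the tool goes at most 62.5 mm and 10.7 degrees, less where a joint would pass 70% of its speed; a pose out of reach is approached as far as the arm can. A call with a gripper value outside its range is refused whole. The fingers move at their own pace and stop on an object; "squeeze" is the grip in N (left out, the last holds). Time passes only in rows, so rows that do not move let the fingers close, or fill a call up. It gives the time, the measured TCP pose, the force and the opening at its end, in the units of the state.
- env.state(): the state, without advancing time (a new reading comes with each control period).
- env.grab_frame(name): name is "side" or "top"; returns a dict with "pixels" (420x560x3 uint8, red, green, blue), "intrinsics" (3x3 intrinsics, pixels), "eye" and "attitude" of the camera in the world. Camera axes: x right, y up, looking along -z (the intrinsics and any distortion apply to the point x, -y, -z); pixel columns grow to the right and rows downward; lengths in mm; the calibration is good to about 2 mm. A picture is of the moment at which its call begins. There is no depth.
- env.job_done(): hands the job in, once; it reports no verdict.
The state is a dict: "time_s": time; "qpos": joint angles; "qvel": joint speeds; "effort": joint torques, N m; "ee_pos": TCP position; "ee_rot": TCP orientation; "force": force on the tool from outside, world axes, zero at the start; "torque": the same for the moment, N m; "gripper_width": finger opening in mm.
Only numpy, scipy, OpenCV 4.12 (cv2) and the standard library are available. Lean on these libraries where they do the work, as an engineer would, in place of code of your own. Each camera call takes 0.05 s, during which the arm holds its last target.

## Working session

There is one attempt and no reset: what is moved stays moved. The work goes in short steps, Python scripts to look and compute and a tool call to move; the robot and the scene stay as the last step left them, time stands still between calls to the robot, and variables do not carry over. Pictures are saved under pics/ and viewed, and the job is handed in when it is done.

Besides the shell and the picture viewer there is one more tool, called after "Request:" as name(argument=value, ...), one argument or row to a line, values as JSON. servo_tool: Moves the arm, as the interface text tells. Its arguments: {"type":"object","properties":{"plan":{"type":"array"},"squeeze":{"type":"number"}},"required":["plan"]}

```bash
ls; mkdir -p pics; python3 - <<'E'
from workcell import env
import cv2
s=env.state(); print(s)
for n in("side","top"):
    f=env.grab_frame(n); cv2.imwrite(f"pics/{n}0.png",f["pixels"][:,:,::-1]); print(n,{k:f[k] for k in f if k!="pixels"})
E
```

```text
pics
{'time_s': 0.0, 'qpos': array([ 7.08758565e+01,  1.83497157e+01,  8.97091090e+01, -1.60331397e-03,
        7.20449768e+01, -1.14594494e+00]), 'qvel': array([ 0.03233029, -0.05365834,  0.05461755, -0.04186931, -0.01890039,
        0.00287718]), 'effort': array([-7.27859588e-04, -4.12471819e+01, -2.31971955e+01,  7.28625432e-02,
        4.57001023e-02, -1.29294499e-04]), 'ee_pos': array([177.30819243, 546.41334538, 213.12129107]), 'ee_rot': array([-1.79999448e+02,  1.03811306e-01,  7.20222976e+01]), 'force': array([-1.07835094, -0.6201663 ,  0.65839058]), 'torque': array([ 0.00754808, -0.00804513, -0.00814504]), 'gripper_width': 91.58343018780069}
side {'intrinsics': array([[431.39917175,   0.        , 287.45609805],
       [  0.        , 431.39917175, 215.57663933],
       [  0.        ,   0.        ,   1.        ]]), 'eye': array([ 264.8695307 , -632.67396056,  510.42033229]), 'attitude': array([ 62.79961056,   0.43319989, -15.61180271])}
top {'intrinsics': array([[438.27571224,   0.        , 274.3498782 ],
       [  0.        , 438.27571224, 209.79462326],
       [  0.        ,   0.        ,   1.        ]]), 'eye': array([408.97187621, 116.54571075, 983.3262144 ]), 'attitude': array([  5.73368702,  -0.83689863, -91.47542426])}
```

View pics/side0.png

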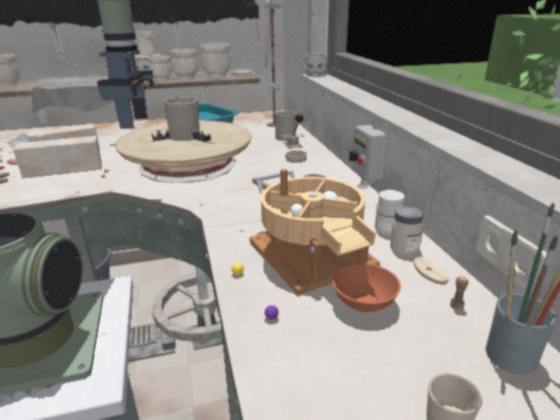

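View pics/top0.png

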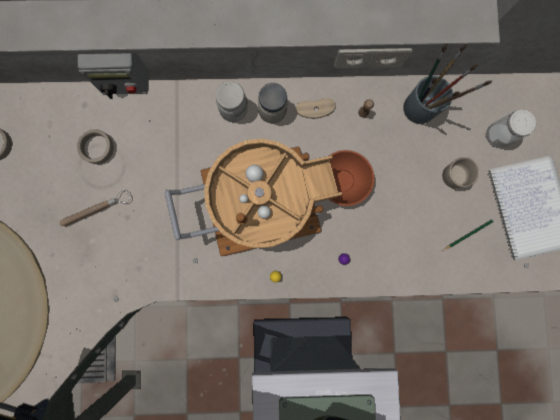

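The top view has +x up and -y to the right. It shows the carousel at about (260,192), the spout at (322,182) and the bowl at (350,178). White balls are near (255,173), (264,213) and (244,198), and the peg is near (240,217). The yellow ball (277,276) and purple ball (344,259) lie on the bench and are decoys.

```bash
cat > h.py <<'E'
import numpy as np, cv2
from scipy.spatial.transform import Rotation as R
def cam(f): return R.from_euler('xyz',f["attitude"],degrees=True).as_matrix(), np.array(f["eye"]), np.array(f["intrinsics"])
def plane(f,u,v,z):
    A,e,K=cam(f); d=A@(np.array([(u-K[0,2])/K[0,0],-(v-K[1,2])/K[1,1],-1])); return e+d*(z-e[2])/d[2]
def proj(f,p):
    A,e,K=cam(f); c=A.T@(np.array(p)-e); return K[0,2]+K[0,0]*c[0]/-c[2], K[1,2]-K[1,1]*c[1]/-c[2]
def crop(f,x0,y0,x1,y1,s,name):
    cv2.imwrite(name,cv2.resize(f["pixels"][y0:y1,x0:x1,::-1],None,fx=s,fy=s,interpolation=cv2.INTER_CUBIC))
E
python3 - <<'E'
from h import *
from workcell import env
t=env.grab_frame("top"); s=env.grab_frame("side")
crop(t,155,125,385,265,3.4,"pics/topc.png"); crop(s,230,150,420,320,4-.5,"pics/sidec.png")
E
```

```text
(no output)
```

View pics/topc.png

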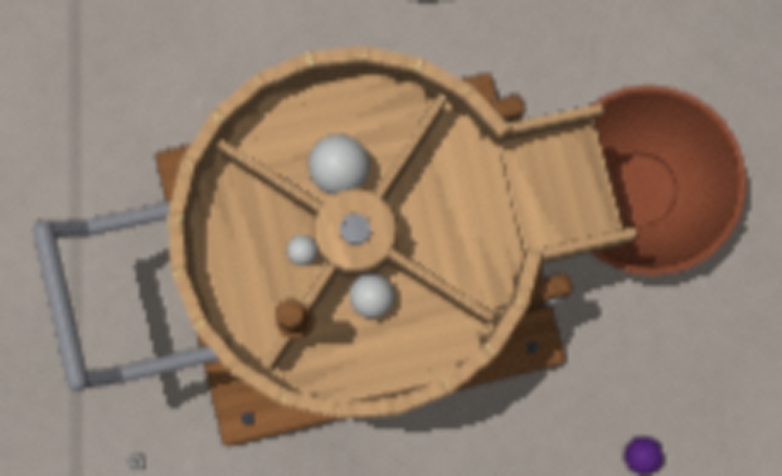

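View pics/sidec.png

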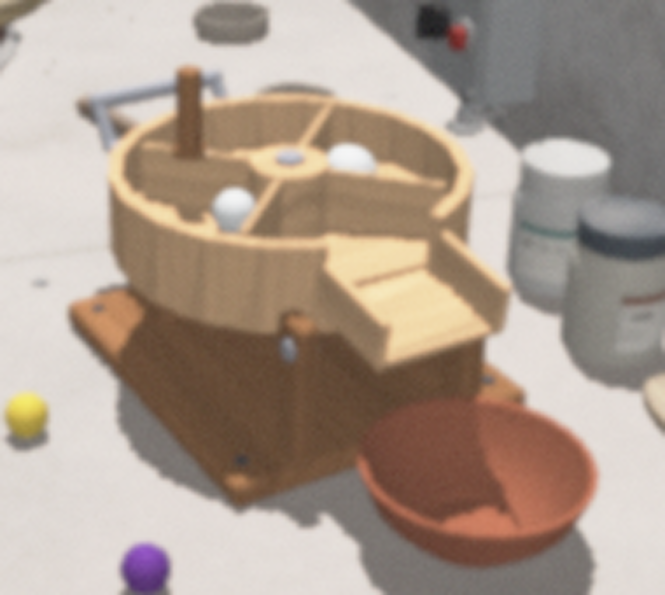

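```bash
cat >> h.py <<'E'
def tc(p): return p[0]/3.4+155-.35,p[1]/3.4+125-.35
E
python3 - <<'E'
from h import *
from workcell import env
t=env.grab_frame("top"); s=env.grab_frame("side")
P=lambda p,z: plane(t,*tc(p),z)
hub=P((355,229),142); peg=P((291,313),192); b1=P((43,228),131); b2=P((80,383),131)
l1=P((600,107),140);l2=P((634,234),140); lg=P((338,163),105); md=P((372,297),100); bowl=P((655,180),48)
for n,v in dict(hub=hub,peg=peg,b1=b1,b2=b2,bm=(b1+b2)/2,l1=l1,l2=l2,lg=lg,md=md,bowl=bowl).items():
    d=v-hub; print(n,v.round(1),'r',round(np.hypot(d[0],d[1]),1),'ang',round(np.degrees(np.arctan2(d[1],d[0])),1))
# divider angles
for p in [(443,100),(222,146),(490,318),(275,362)]:
    d=P(p,140)-hub; print('div',np.degrees(np.arctan2(d[1],d[0])).round(1), np.hypot(d[0],d[1]).round(0))
# side peg: peg top sidec (190,70), hub (290,158), scale 3.5 offset 230,150
for n,p,z in(("peg",(190,72),192),("hub",(290,158),142)):
    print('side',n,plane(s,p[0]/3.5+230-.36,p[1]/3.5+150-.36,z).round(1))
print(env.state()['time_s'])
E
```

```text
hub [528.4 130.8 142. ] r 0.0 ang 0.0
peg [477. 165. 192.] r 61.7 ang 146.4
b1 [534.8 310.3 131. ] r 179.6 ang 88.0
b2 [445.2 289.5 131. ] r 179.2 ang 117.7
bm [490.  299.9 131. ] r 173.4 ang 102.8
l1 [596.4 -12.  140. ] r 158.2 ang -64.6
l2 [522.1 -28.7 140. ] r 159.6 ang -92.3
lg [573.7 140.7 105. ] r 46.3 ang 12.3
md [493.3 122.3 100. ] r 36.1 ang -166.4
bowl [568.8 -59.3  48. ] r 194.4 ang -78.0
div -35.2 91.0
div 56.3 90.0
div -124.8 92.0
div 147.8 88.0
side peg [476.6 160.8 192. ]
side hub [529.8 134.1 142. ]
0.3
```

```bash
cat >> h.py <<'E'
def rows(wps,st):
    """wps: list of (x,y,z,yaw) one per row, tool down; prints local turn about z and shift"""
    p=np.array(st["ee_pos"]); y=st["ee_rot"][2]
    Rm=R.from_euler('xyz',st["ee_rot"],degrees=True)
    for i,w in enumerate(wps):
        T=R.from_euler('xyz',[180,0,w[3]],degrees=True)
        a=(Rm.inv()*T).as_rotvec(degrees=True); d=Rm.inv().apply(np.array(w[:3])-p)
        print(i,a.round(1).tolist(),d.round(1).tolist()); p=np.array(w[:3]);Rm=T
def lin(a,b,n): return [tuple(np.array(a)+(np.array(b)-a)*(k+1)/n) for k in range(n)]
E
python3 - <<'E'
from h import *
from workcell import env
s=env.state(); a=(*s["ee_pos"],s["ee_rot"][2])
rows(lin(a,(477,163,225,103),10),s)
E
```

```text
0 [-0.0, 0.0, -3.1] [-27.3, 40.3, -1.1]
1 [-0.0, 0.0, -3.1] [-29.4, 38.8, -1.1]
2 [0.0, 0.0, -3.1] [-31.5, 37.2, -1.1]
3 [0.0, 0.0, -3.1] [-33.4, 35.4, -1.1]
4 [0.0, 0.0, -3.1] [-35.3, 33.5, -1.1]
5 [0.0, 0.0, -3.1] [-37.0, 31.6, -1.1]
6 [0.0, 0.0, -3.1] [-38.7, 29.5, -1.1]
7 [0.0, 0.0, -3.1] [-40.2, 27.4, -1.1]
8 [0.0, 0.0, -3.1] [-41.7, 25.2, -1.1]
9 [0.0, 0.0, -3.1] [-43.0, 22.9, -1.1]
```

Candidates in the top view:
- **Balls in the carousel:** (255,173) about 36 mm, (264,213) about 26 mm, and (244,198) about 18 mm.
- **Decoys on the bench:** yellow (277,276) and purple (344,259).
- **Peg:** (240,217), the tall brown post. The trunnion ends at (306,156) and (318,209) are not the peg.

I choose the white ball at (255,173), the largest, and turn it clockwise by about 88°. The close crop confirmed this.

Request:
servo_tool(
  plan=[
    [[0,0,-3.1],[-27,40,-1],91],
    [[0,0,-3.1],[-29,39,-1],91],
    [[0,0,-3.1],[-31,37,-1],91],
    [[0,0,-3.1],[-33,35,-1],91],
    [[0,0,-3.1],[-35,33,-1],91],
    [[0,0,-3.1],[-37,32,-1],91],
    [[0,0,-3.1],[-39,29,-1],91],
    [[0,0,-3.1],[-40,27,-1],91],
    [[0,0,-3.1],[-42,25,-1],91],
    [[0,0,-3.1],[-43,23,-1],91],
  ],
  squeeze=15,
)

```text
time_s: 1.55
ee_pos: [487.0, 158.9, 224.0]
ee_rot: [179.8, -0.1, 104.5]
force: [0.4, 0.2, 1.0]
gripper_width: 91.0
```

```bash
python3 - <<'E'
from h import *
from workcell import env
s=env.state(); print(s["ee_pos"],s["ee_rot"],s["qpos"].round(1),s["force"])
a=(*s["ee_pos"],s["ee_rot"][2])
rows(lin(a,(477,163,215,103),4)+lin((477,163,215,103),(477,163,153,103),4),s)
f=env.grab_frame("side"); cv2.imwrite("pics/s1.png",f["pixels"][:,:,::-1])
E
```

```text
[487.03045721 158.8881816  224.00412342] [ 1.79813145e+02 -6.94601112e-02  1.04464206e+02] [ 16.7  12.2  96.8   0.1  70.9 -87.7] [0.35421546 0.21657799 1.02750044]
0 [0.2, -0.1, 0.4] [1.6, -2.2, 2.2]
1 [-0.0, -0.0, 0.4] [1.6, -2.2, 2.3]
2 [0.0, -0.0, 0.4] [1.6, -2.2, 2.3]
3 [0.0, -0.0, 0.4] [1.6, -2.2, 2.3]
4 [0.0, 0.0, 0.0] [0.0, -0.0, 15.5]
5 [0.0, 0.0, 0.0] [0.0, -0.0, 15.5]
6 [0.0, 0.0, 0.0] [0.0, -0.0, 15.5]
7 [0.0, 0.0, 0.0] [0.0, -0.0, 15.5]
```

View pics/s1.png

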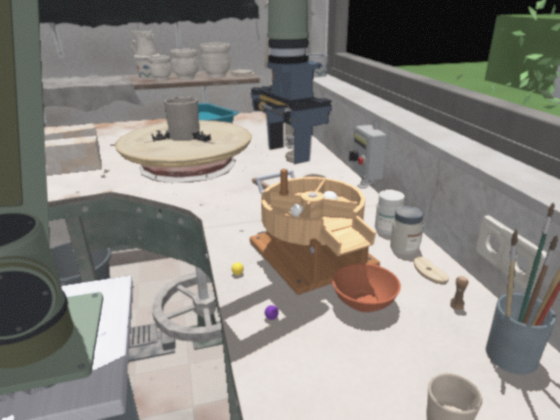

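The gripper is above the peg, with finger tips around (290,155) and the peg top at (284,172). Descending and closing.

Request:
servo_tool(
  plan=[
    [[0.2,0,0.4],[2,-2,2],91],
    [[0,0,0.4],[2,-2,2],91],
    [[0,0,0.4],[2,-3,3],91],
    [[0,0,0.3],[0,-3,10],91],
    [[0,0,0],[0,0,18],91],
    [[0,0,0],[0,0,18],80],
    [[0,0,0],[0,0,18],60],
    [[0,0,0],[0,0,1],40],
    [[0,0,0],[0,0,0],25],
    [[0,0,0],[0,0,0],25],
  ],
)

```text
time_s: 2.85
ee_pos: [474.5, 161.8, 148.2]
ee_rot: [180.0, 0.2, 103.1]
force: [-0.7, -0.0, -0.6]
gripper_width: 43.7
```

```bash
python3 - <<'E'
from h import *
from workcell import env
s=env.state(); print(s["ee_pos"],s["ee_rot"],s["qpos"].round(1),s["force"])
f=env.grab_frame("side"); crop(f,230,100,420,290,3,"pics/s2.png")
f=env.grab_frame("top"); crop(f,155,125,385,265,3,"pics/t2.png")
E
```

```text
[474.49154886 161.76389328 148.17940175] [1.79981626e+02 1.56730170e-01 1.03053832e+02] [ 17.6  14.8 104.9  -0.2  60.3 -85.3] [-0.68681001 -0.02851963 -0.563506  ]
```

View pics/s2.png

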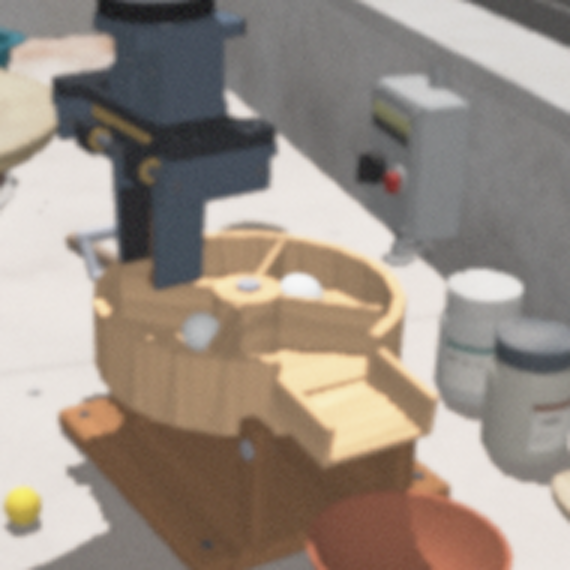

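View pics/t2.png

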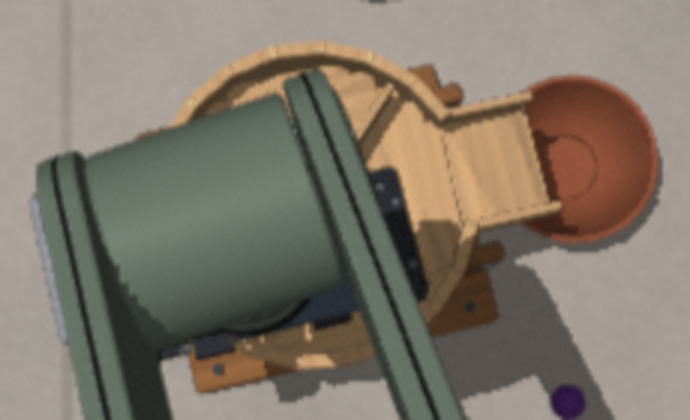

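The peg is hidden between the fingers, as planned. Raising 5 mm and closing.

Request:
servo_tool(
  plan=[
    [[0,0,0],[0,0,-5],20],
    [[0,0,0],[0,0,0],20],
    [[0,0,0],[0,0,0],20],
    [[0,0,0],[0,0,0],20],
    [[0,0,0],[0,0,0],8],
    [[0,0,0],[0,0,0],8],
    [[0,0,0],[0,0,0],8],
    [[0,0,0],[0,0,0],8],
    [[0,0,0],[0,0,0],8],
    [[0,0,0],[0,0,0],8],
  ],
  squeeze=12,
)

```text
time_s: 4.2
ee_pos: [472.6, 163.4, 154.2]
ee_rot: [-179.9, -0.1, 103.0]
force: [-1.8, 1.8, 0.3]
gripper_width: 15.4
```

```bash
python3 - <<'E'
from h import *
from workcell import env
s=env.state(); print(s["ee_pos"],s["ee_rot"],s["force"],s["gripper_width"])
hub=np.array([529,132]); p=s["ee_pos"]; d=p[:2]-hub; a0=np.degrees(np.arctan2(d[1],d[0])); r0=np.hypot(*d); print(a0,r0)
w=[]
for k in range(1,21):
    a=np.radians(a0+(57.8-a0)*k/20); r=r0+(62-r0)*k/20; w.append((*(hub+r*np.array([np.cos(a),np.sin(a)])),153,103))
rows(w,s)
E
```

```text
[472.60961215 163.37567841 154.15943222] [-1.79868776e+02 -9.71242503e-02  1.02983259e+02] [-1.75534263  1.75718753  0.31803893] 15.406496963567305
150.90838548439933 64.53145773528666
0 [-0.1, -0.1, -0.0] [3.7, 3.8, 1.2]
1 [0.0, 0.0, 0.0] [3.3, 4.0, 0.0]
2 [0.0, 0.0, 0.0] [3.0, 4.3, 0.0]
3 [0.0, 0.0, 0.0] [2.6, 4.5, 0.0]
4 [0.0, 0.0, 0.0] [2.2, 4.7, 0.0]
5 [0.0, 0.0, 0.0] [1.9, 4.8, 0.0]
6 [0.0, 0.0, 0.0] [1.4, 5.0, 0.0]
7 [0.0, 0.0, 0.0] [1.0, 5.1, 0.0]
8 [0.0, 0.0, 0.0] [0.6, 5.1, 0.0]
9 [0.0, 0.0, 0.0] [0.2, 5.1, 0.0]
10 [0.0, 0.0, 0.0] [-0.2, 5.1, 0.0]
11 [0.0, 0.0, 0.0] [-0.6, 5.1, 0.0]
12 [0.0, 0.0, 0.0] [-1.0, 5.0, 0.0]
13 [0.0, 0.0, 0.0] [-1.4, 4.9, 0.0]
14 [0.0, 0.0, 0.0] [-1.8, 4.8, 0.0]
15 [0.0, 0.0, 0.0] [-2.2, 4.6, 0.0]
16 [0.0, 0.0, 0.0] [-2.6, 4.4, 0.0]
17 [0.0, 0.0, 0.0] [-2.9, 4.1, 0.0]
18 [0.0, 0.0, 0.0] [-3.2, 3.9, 0.0]
19 [0.0, 0.0, 0.0] [-3.5, 3.6, 0.0]
```

Request:
servo_tool(
  plan=[
    [[0,0,0],[3.7,3.8,1],8],
    [[0,0,0],[3.3,4,0],8],
    [[0,0,0],[3,4.3,0],8],
    [[0,0,0],[2.6,4.5,0],8],
    [[0,0,0],[2.2,4.7,0],8],
    [[0,0,0],[1.9,4.8,0],8],
    [[0,0,0],[1.4,5,0],8],
    [[0,0,0],[1,5.1,0],8],
    [[0,0,0],[0.6,5.1,0],8],
    [[0,0,0],[0.2,5.1,0],8],
  ],
)

```text
time_s: 5.45
ee_pos: [515.8, 192.3, 154.1]
ee_rot: [-179.8, 0.2, 102.9]
force: [-2.5, -1.7, 2.8]
gripper_width: 16.1
```

```bash
python3 - <<'E'
from h import *
from workcell import env
s=env.state(); print(s["ee_pos"],s["ee_rot"],s["force"],s["gripper_width"])
hub=np.array([529,132]); p=s["ee_pos"]; d=p[:2]-hub; a0=np.degrees(np.arctan2(d[1],d[0])); r0=np.hypot(*d); print(a0,r0)
w=[]
for k in range(1,11):
    a=np.radians(a0+(57.8-a0)*k/10); r=r0+(62-r0)*k/10; w.append((*(hub+r*np.array([np.cos(a),np.sin(a)])),153,103))
rows(w,s)
f=env.grab_frame("side"); crop(f,230,100,420,290,3,"pics/s3.png")
E
```

```text
[515.77780631 192.33276758 154.06535053] [-1.79792794e+02  1.68544590e-01  1.02929768e+02] [-2.50413969 -1.72731023  2.77298781] 16.148251146097902
102.36119971691134 61.76462781951942
0 [-0.2, 0.2, -0.1] [-0.2, 4.8, 1.0]
1 [0.0, 0.0, 0.0] [-0.6, 4.8, 0.0]
2 [0.0, 0.0, 0.0] [-1.0, 4.7, 0.0]
3 [0.0, 0.0, 0.0] [-1.3, 4.6, 0.0]
4 [0.0, 0.0, 0.0] [-1.7, 4.5, 0.0]
5 [0.0, 0.0, 0.0] [-2.0, 4.4, 0.0]
6 [0.0, 0.0, 0.0] [-2.4, 4.2, 0.0]
7 [0.0, 0.0, 0.0] [-2.7, 4.0, 0.0]
8 [0.0, 0.0, 0.0] [-3.0, 3.8, 0.0]
9 [0.0, 0.0, 0.0] [-3.3, 3.5, 0.0]
```

View pics/s3.png

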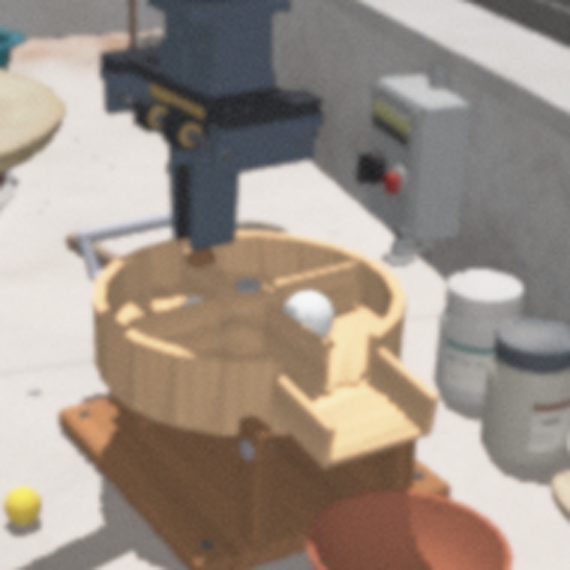

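The turntable is following: a divider is now at the spout (crop 340,340) and the large ball is next to it at (308,315). Continuing.

Request:
servo_tool(
  plan=[
    [[0,0,0],[-0.2,4.8,1],8],
    [[0,0,0],[-0.6,4.8,0],8],
    [[0,0,0],[-1,4.7,0],8],
    [[0,0,0],[-1.3,4.6,0],8],
    [[0,0,0],[-1.7,4.5,0],8],
    [[0,0,0],[-2,4.4,0],8],
    [[0,0,0],[-2.4,4.2,0],8],
    [[0,0,0],[-2.7,4,0],8],
    [[0,0,0],[-3,3.8,0],8],
    [[0,0,0],[-3.3,3.5,0],8],
  ],
)

```text
time_s: 6.75
ee_pos: [567.3, 187.6, 153.9]
ee_rot: [179.8, -0.2, 102.9]
force: [-0.1, 4.7, 1.0]
gripper_width: 15.9
```

```bash
python3 - <<'E'
from h import *
from workcell import env
s=env.state(); print(s["ee_pos"],s["ee_rot"],s["force"],s["gripper_width"])
hub=np.array([529,132]); p=s["ee_pos"]; d=p[:2]-hub; a0=np.degrees(np.arctan2(d[1],d[0])); r0=np.hypot(*d); print(a0,r0)
rows([(562,184.5,153,103)],s)
f=env.grab_frame("side"); crop(f,230,100,420,290,3,"pics/s4.png")
f=env.grab_frame("top"); crop(f,155,125,385,265,3.4,"pics/t4.png")
E
```

```text
[567.25762011 187.63185305 153.91475039] [179.82961049  -0.18358371 102.90010693] [-0.09377023  4.70736196  1.03997774] 15.906239872020539
55.48397980404209 67.51702429931987
0 [0.2, -0.2, -0.1] [-1.9, -5.8, 0.9]
```

View pics/s4.png

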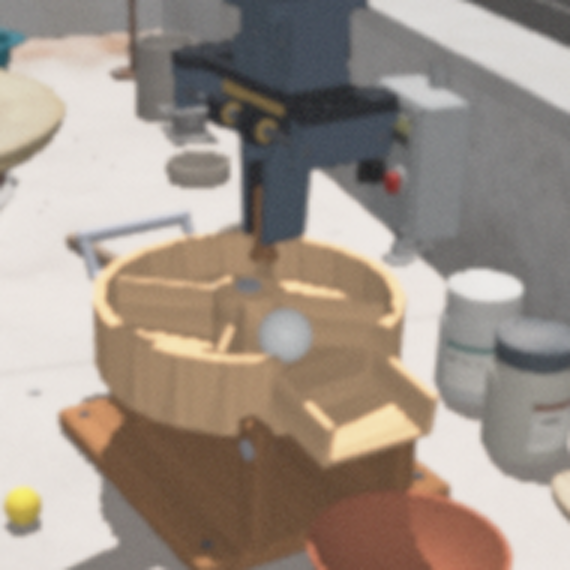

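View pics/t4.png

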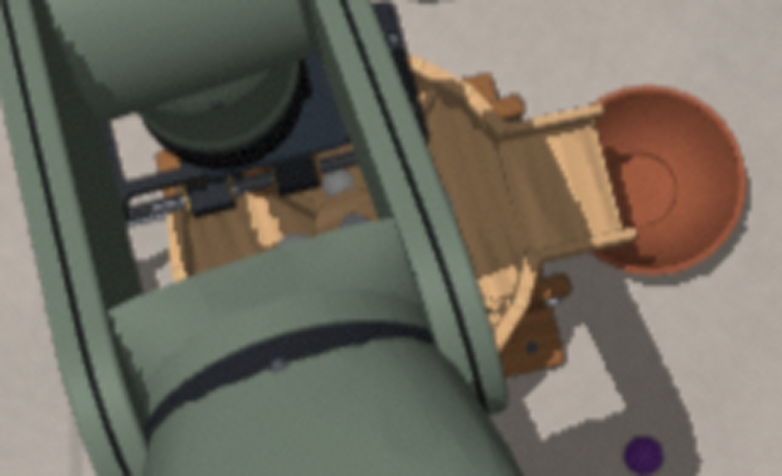

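Request:
servo_tool(
  plan=[
    [[0,0,0],[-1.8,0,0],8],
    [[0,0,0],[-0.3,0,0],8],
    [[0,0,0],[0,0,0],30],
    [[0,0,0],[0,0,0],40],
    [[0,0,0],[0,0,0],40],
    [[0,0,0],[0,0,-20],40],
    [[0,0,0],[0,0,-30],40],
    [[0,0,0],[0,0,-30],60],
    [[0,0,0],[40,-20,0],80],
    [[0,0,0],[40,-20,0],91],
  ],
)

```text
time_s: 8.1
ee_pos: [512.1, 250.4, 234.0]
ee_rot: [179.9, 0.2, 102.6]
force: [0.4, -0.1, -0.6]
gripper_width: 67.4
```

Request:
servo_tool(
  plan=[
    [[0,0,0],[40,-25,0],91],
    [[0,0,0],[40,-25,0],91],
    [[0,0,0],[40,-25,0],91],
    [[0,0,0],[20,-20,0],91],
    [[0,0,0],[0,0,0],91],
    [[0,0,0],[0,0,0],91],
    [[0,0,0],[0,0,0],91],
    [[0,0,0],[0,0,0],91],
    [[0,0,0],[0,0,0],91],
    [[0,0,0],[0,0,0],91],
  ],
)

```text
time_s: 9.35
ee_pos: [386.9, 367.1, 233.0]
ee_rot: [179.7, 0.4, 102.6]
force: [-0.6, -0.3, -0.2]
gripper_width: 91.0
```

```bash
python3 - <<'E'
from h import *
from workcell import env
s=env.state(); print(s["ee_pos"],s["ee_rot"],s["force"],s["gripper_width"],s["time_s"])
f=env.grab_frame("side"); crop(f,230,100,420,290,3,"pics/s5.png")
f=env.grab_frame("top"); crop(f,155,125,385,265,3.4,"pics/t5.png")
E
```

```text
[386.94597285 367.10180343 232.99103391] [179.71938907   0.44109074 102.59366056] [-0.62066572 -0.30646199 -0.15303109] 90.97276312434839 9.35
```

View pics/s5.png

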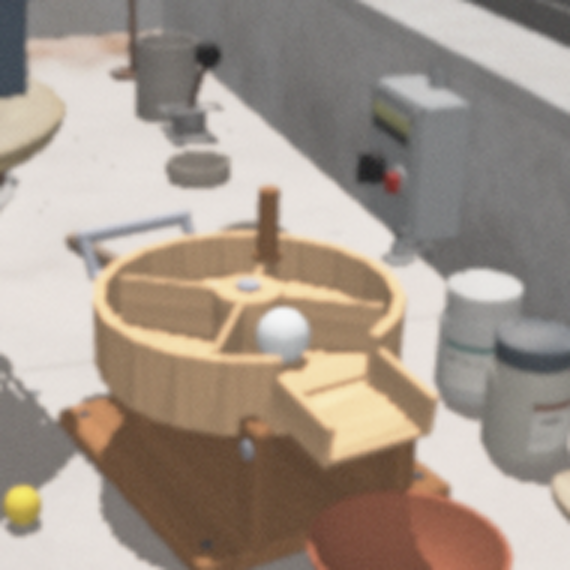

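View pics/t5.png

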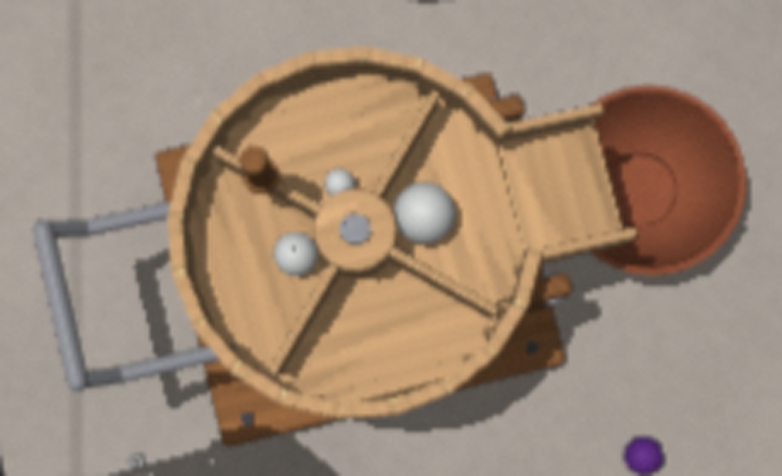

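The large ball, at crop (425,212), now sits in the compartment that faces the spout. The bar is clear at crop (43,228)-(80,383). Next I check the turntable angle and plan the bar grasp.

```bash
python3 - <<'E'
from h import *
from workcell import env
t=env.grab_frame("top");sd=env.grab_frame("side"); s=env.state()
P=lambda p,z: plane(t,*tc(p),z)
hub=P((355,229),142)
for p in [(436,100),(217,152),(490,314),(283,370)]:
    d=P(p,140)-hub; print('div',np.degrees(np.arctan2(d[1],d[0])).round(1)%90)
d=P((256,160),192)-hub; print('peg',np.degrees(np.arctan2(d[1],d[0])))
b=[P(p,125) for p in((43,228),(80,383))]; print(b,(b[0]+b[1])/2)
for p in((84,234),(186,216)): print('side bar',plane(sd,p[0]/3+230-.33,p[1]/3+100-.33,128).round(1))
# line-centred masks at bar middle
rows([(490,301,215,102.8)],s)
E
```

```text
div 56.9
div 59.1
div 56.400000000000006
div 61.80000000000001
peg 58.482422265120235
[array([535.72060554, 311.67934243, 125.        ]), array([445.48672145, 290.66847349, 125.        ])] [490.6036635  301.17390796 125.        ]
side bar [447.7 291.6 128. ]
side bar [534.6 305.6 128. ]
0 [0.3, 0.4, -0.2] [-87.1, 86.2, 19.1]
```

Request:
servo_tool(
  plan=[
    [[0.2,0.2,-0.1],[-30,30,0],50],
    [[0.1,0.2,-0.1],[-30,30,0],50],
    [[0,0,0],[-20,20,0],50],
    [[0,0,0],[-7,6,8],50],
    [[0,0,0],[0,0,5],50],
    [[0,0,0],[0,0,0],50],
    [[0,0,0],[0,0,0],50],
    [[0,0,0],[0,0,0],50],
    [[0,0,0],[0,0,0],50],
    [[0,0,0],[0,0,0],50],
  ],
)

```text
time_s: 10.8
ee_pos: [488.8, 303.0, 219.9]
ee_rot: [-179.9, -0.1, 103.2]
force: [-0.0, 0.7, -0.0]
gripper_width: 50.0
```

```bash
python3 - <<'E'
from h import *
from workcell import env
s=env.state(); print(s["ee_pos"],s["ee_rot"],s["force"],s["gripper_width"],s["time_s"])
rows([(490,300,215,102.8),(490,300,106,102.8)],s)
E
```

```text
[488.75709418 302.97497476 219.90071336] [-1.79901334e+02 -9.62396196e-02  1.03188255e+02] [-5.06032872e-04  6.56059496e-01 -5.82474010e-03] 50.039538683345945 10.8
0 [-0.1, -0.1, 0.4] [-3.2, 0.5, 4.9]
1 [0.0, 0.0, 0.0] [0.0, -0.0, 109.0]
```

Request:
servo_tool(
  plan=[
    [[0,0,0.3],[-3,0.5,5],50],
    [[0,0,0],[0,0,20],50],
    [[0,0,0],[0,0,22],50],
    [[0,0,0],[0,0,22],50],
    [[0,0,0],[0,0,22],50],
    [[0,0,0],[0,0,12],50],
    [[0,0,0],[0,0,5],50],
    [[0,0,0],[0,0,0],50],
    [[0,0,0],[0,0,0],50],
    [[0,0,0],[0,0,0],50],
  ],
)

```text
time_s: 12.05
ee_pos: [491.8, 299.7, 109.7]
ee_rot: [179.8, -0.1, 102.8]
force: [-0.1, 0.1, 0.1]
gripper_width: 50.0
```

```bash
python3 - <<'E'
from h import *
from workcell import env
s=env.state(); print(s["ee_pos"],s["ee_rot"],s["force"],s["gripper_width"],s["time_s"])
f=env.grab_frame("side"); crop(f,230,80,420,270,3,"pics/s6.png")
E
```

```text
[491.80625888 299.65392651 109.66716328] [ 1.79837931e+02 -1.44282028e-01  1.02759685e+02] [-0.09653584  0.08883582  0.12472207] 50.04516387644767 12.05
```

View pics/s6.png

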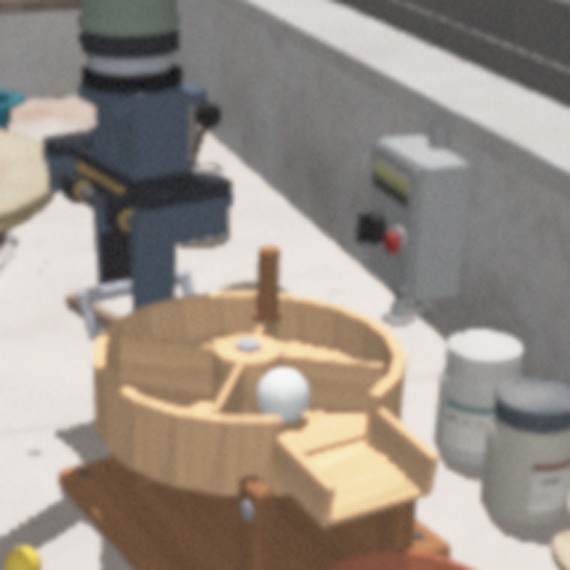

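The bar lies between the fingers. Lowering 3 mm and closing.

Request:
servo_tool(
  plan=[
    [[0,0,0],[0,0,3],50],
    [[0,0,0],[0,0,0],20],
    [[0,0,0],[0,0,0],20],
    [[0,0,0],[0,0,0],20],
    [[0,0,0],[0,0,0],12],
    [[0,0,0],[0,0,0],4],
    [[0,0,0],[0,0,0],4],
    [[0,0,0],[0,0,0],4],
    [[0,0,0],[0,0,0],4],
    [[0,0,0],[0,0,0],4],
  ],
  squeeze=25,
)

```text
time_s: 13.35
ee_pos: [491.3, 302.9, 107.0]
ee_rot: [179.8, -0.5, 102.6]
force: [-1.0, 1.6, -0.6]
gripper_width: 11.6
```

```bash
python3 - <<'E'
from h import *
from workcell import env
s=env.state(); print(s["ee_pos"],s["ee_rot"],s["force"],s["gripper_width"],s["time_s"])
a0=np.arctan2(37,285); r=np.hypot(37,285); th=np.linspace(0,.44,21)
x=r*np.cos(a0+th);z=r*np.sin(a0+th)
print(np.c_[th[1:],np.diff(x),-np.diff(z)].round(2).tolist())
E
```

```text
[491.3426779  302.85296724 107.02004398] [179.76576513  -0.52576479 102.62761496] [-1.00776703  1.63405183 -0.62589392] 11.610195539550713 13.35
[[0.02, -0.88, -6.26], [0.04, -1.02, -6.24], [0.07, -1.16, -6.22], [0.09, -1.29, -6.19], [0.11, -1.43, -6.16], [0.13, -1.56, -6.13], [0.15, -1.7, -6.09], [0.18, -1.83, -6.05], [0.2, -1.97, -6.01], [0.22, -2.1, -5.96], [0.24, -2.23, -5.92], [0.26, -2.36, -5.87], [0.29, -2.49, -5.81], [0.31, -2.61, -5.76], [0.33, -2.74, -5.7], [0.35, -2.86, -5.64], [0.37, -2.99, -5.57], [0.4, -3.11, -5.51], [0.42, -3.23, -5.44], [0.44, -3.35, -5.36]]
```

Request:
servo_tool(
  plan=[
    [[0,0,0],[-0.9,0,-6.3],4],
    [[0,0,0],[-1,0,-6.2],4],
    [[0,0,0],[-1.2,0,-6.2],4],
    [[0,0,0],[-1.3,0,-6.2],4],
    [[0,0,0],[-1.4,0,-6.2],4],
    [[0,0,0],[-1.6,0,-6.1],4],
    [[0,0,0],[-1.7,0,-6.1],4],
    [[0,0,0],[-1.8,0,-6],4],
    [[0,0,0],[-2,0,-6],4],
    [[0,0,0],[-2.1,0,-6],4],
  ],
)

```text
time_s: 14.6
ee_pos: [494.7, 287.6, 171.4]
ee_rot: [179.8, -0.7, 102.6]
force: [0.8, 2.3, -3.9]
gripper_width: 11.4
```

```bash
python3 - <<'E'
from h import *
from workcell import env
s=env.state(); print(s["ee_pos"],s["ee_rot"],s["force"],s["torque"],s["gripper_width"],s["time_s"])
f=env.grab_frame("side"); crop(f,230,80,420,330,2.4,"pics/s7.png")
E
```

```text
[494.6608633  287.62505816 171.38295123] [179.75851735  -0.67185261 102.57275707] [ 0.76391871  2.30875041 -3.94686658] [ 0.78360219 -0.04802279 -0.04474183] 11.354034331691466 14.6
```

View pics/s7.png

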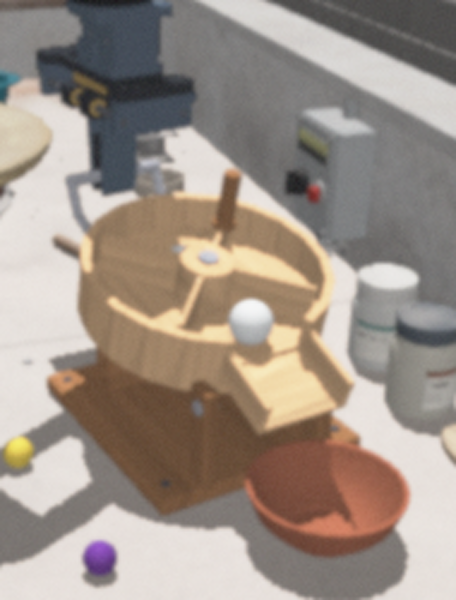

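The carousel is tipping and the large ball is rolling out at crop (250,322). I keep lifting to about 0.43 rad.

Request:
servo_tool(
  plan=[
    [[0,0,0],[-2.2,0,-5.9],4],
    [[0,0,0],[-2.3,0,-5.9],4],
    [[0,0,0],[-2.5,0,-5.8],4],
    [[0,0,0],[-2.6,0,-5.8],4],
    [[0,0,0],[-2.7,0,-5.7],4],
    [[0,0,0],[-2.8,0,-5.6],4],
    [[0,0,0],[-3,0,-5.5],4],
    [[0,0,0],[-3,0,-5.4],4],
    [[0,0,0],[-2,0,-3],4],
    [[0,0,0],[0,0,0],4],
  ],
)

```text
time_s: 15.9
ee_pos: [500.2, 262.7, 224.5]
ee_rot: [179.7, -0.7, 102.5]
force: [1.1, 3.6, -2.5]
gripper_width: 10.9
```

```bash
python3 - <<'E'
from h import *
from workcell import env
s=env.state(); print(s["ee_pos"],s["ee_rot"],s["force"],s["torque"],s["gripper_width"],s["time_s"])
f=env.grab_frame("side"); crop(f,230,80,420,330,2.4,"pics/s8.png")
f=env.grab_frame("top"); crop(f,155,125,385,265,3.4,"pics/t8.png")
E
```

```text
[500.20113365 262.6857563  224.48037876] [179.67293431  -0.70743658 102.54694161] [ 1.14704628  3.63552002 -2.46875096] [ 0.72704404  0.02692205 -0.08239529] 10.895708698566443 15.9
```

View pics/s8.png

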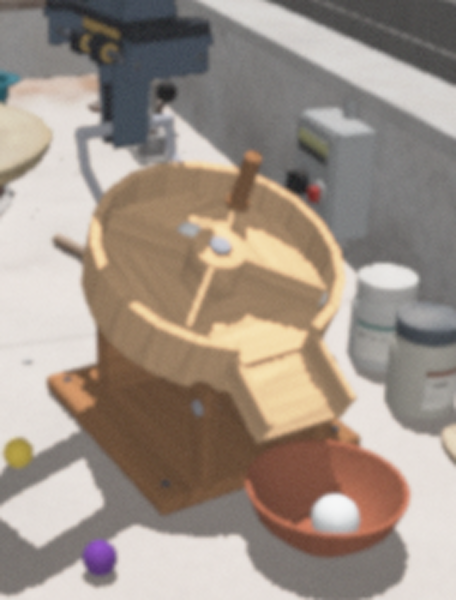

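View pics/t8.png

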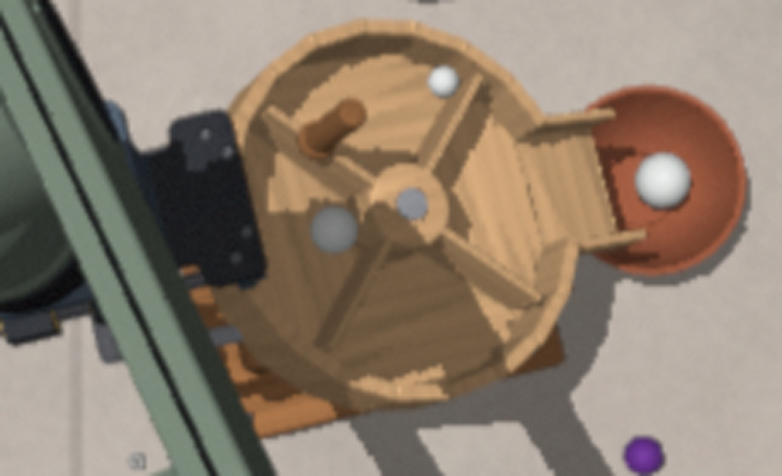

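The large ball is in the bowl at top crop (663,181). The small and medium balls are still in the carousel. Lowering now.

Request:
servo_tool(
  plan=[
    [[0,0,0],[3.2,0,5],4],
    [[0,0,0],[3.1,0,5.5],4],
    [[0,0,0],[3,0,5.5],4],
    [[0,0,0],[2.9,0,5.6],4],
    [[0,0,0],[2.7,0,5.7],4],
    [[0,0,0],[2.6,0,5.8],4],
    [[0,0,0],[2.5,0,5.8],4],
    [[0,0,0],[2.4,0,5.9],4],
    [[0,0,0],[2.2,0,5.9],4],
    [[0,0,0],[2.1,0,6],4],
  ],
)

```text
time_s: 17.25
ee_pos: [494.1, 290.5, 163.3]
ee_rot: [179.7, -0.5, 102.6]
force: [0.5, 3.0, -1.6]
gripper_width: 11.1
```

```bash
python3 - <<'E'
from h import *
from workcell import env
s=env.state(); print(s["ee_pos"],s["ee_rot"],s["force"],s["torque"],s["gripper_width"],s["time_s"])
rows([(491.3,302.9,107,102.6)],s)
E
```

```text
[494.0789337  290.48460383 163.27572784] [179.73458314  -0.51650312 102.63230186] [ 0.54523987  2.97149457 -1.63789065] [ 0.28757754 -0.14373167 -0.04460814] 11.079542411795138 17.25
0 [0.3, -0.5, 0.0] [12.2, -0.3, 56.4]
```

Request:
servo_tool(
  plan=[
    [[0,0,0],[1.9,0,6],4],
    [[0,0,0],[1.8,0,6],4],
    [[0,0,0],[1.7,0,6],4],
    [[0,0,0],[1.5,0,6],4],
    [[0,0,0],[1.4,0,6],4],
    [[0,0,0],[1.3,0,6],4],
    [[0,0,0],[1.1,0,6],4],
    [[0,0,0],[0.9,0,5],4],
    [[0,0,0],[0.6,0,4],4],
    [[0,0,0],[0,0,2],4],
  ],
)

```text
time_s: 18.5
ee_pos: [491.4, 302.9, 109.1]
ee_rot: [179.7, -0.4, 102.7]
force: [-4.9, -0.9, 16.6]
gripper_width: 11.1
```

```bash
python3 - <<'E'
from h import *
from workcell import env
s=env.state(); print(s["ee_pos"],s["ee_rot"],s["force"],s["torque"],s["gripper_width"],s["time_s"])
rows([(491.3,302.9,107,102.6)],s)
E
```

```text
[491.43614209 302.85304259 109.12648312] [179.73607065  -0.41979645 102.65265486] [-4.93448667 -0.93947792 16.60828178] [-0.25946789  0.75411261 -0.05496305] 11.138821066960611 18.5
0 [0.3, -0.4, 0.1] [0.1, -0.1, 2.1]
```

The tray is on its rest, since the upward force is 17 N. I ease off, release, and lift away.

Request:
servo_tool(
  plan=[
    [[0,0,0],[0,0,-1],4],
    [[0,0,0],[0,0,0],15],
    [[0,0,0],[0,0,0],30],
    [[0,0,0],[0,0,0],40],
    [[0,0,0],[0,0,0],40],
    [[0,0,0],[0,0,0],40],
    [[0,0,0],[0,0,-25],40],
    [[0,0,0],[0,0,-30],40],
    [[0,0,0],[0,0,-35],40],
    [[0,0,0],[0,0,-30],40],
  ],
)

```text
time_s: 19.75
ee_pos: [489.6, 300.2, 230.7]
ee_rot: [-179.8, -0.2, 102.7]
force: [-0.0, -1.1, -0.2]
gripper_width: 40.2
```

Request:
servo_tool(
  plan=[
    [[0,0,0],[30,-30,-10],40],
    [[0,0,0],[30,-30,0],40],
    [[0,0,0],[30,-30,0],40],
    [[0,0,0],[20,-20,0],40],
    [[0,0,0],[0,0,0],40],
    [[0,0,0],[0,0,0],40],
    [[0,0,0],[0,0,0],40],
    [[0,0,0],[0,0,0],40],
    [[0,0,0],[0,0,0],40],
    [[0,0,0],[0,0,0],40],
  ],
)

```text
time_s: 21.0
ee_pos: [359.5, 384.7, 244.4]
ee_rot: [179.7, -0.3, 102.4]
force: [-0.3, 0.8, 0.0]
gripper_width: 40.0
```

```bash
python3 - <<'E'
from h import *
from workcell import env
s=env.state(); print(s["ee_pos"],s["force"],s["gripper_width"],s["time_s"])
f=env.grab_frame("side"); crop(f,230,80,420,330,2.4,"pics/s9.png")
f=env.grab_frame("top"); crop(f,155,125,385,265,3.4,"pics/t9.png")
E
```

```text
[359.46382239 384.65650643 244.44439461] [-0.31900062  0.80286049  0.02651119] 40.02339673149313 21.0
```

View pics/s9.png

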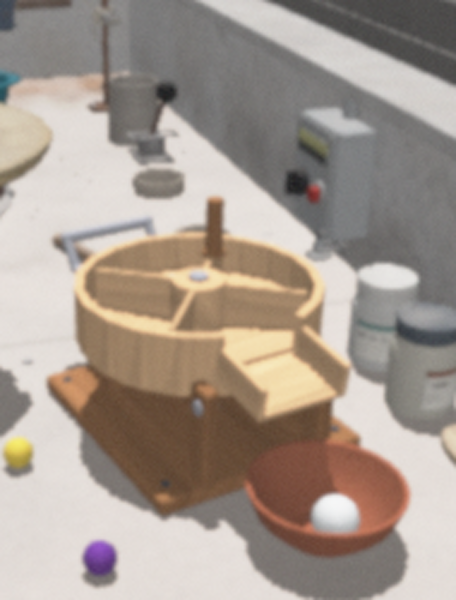

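View pics/t9.png

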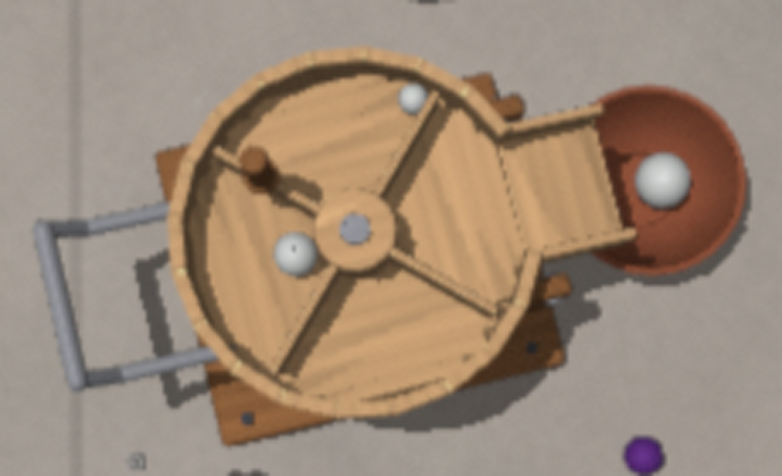

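The carousel is level and the bar is back at its first pixels. The large ball is in the bowl at crop (663,181), with the medium at (295,255) and the small at (412,97) still in the carousel.

```bash
python3 - <<'E'
from workcell import env
print(env.job_done())
E
```

```text
the job is handed in; nothing more can be done
None
```

The largest ball is in the bowl, and I handed the job in at about 21 s of the 54 s allowed. I turned the carousel about 88° clockwise by its peg, so the largest ball's compartment faced the spout to within about 1°. I then lifted the bar to about 0.43 rad; the ball rolled down the spout, and I lowered the carousel, released it and backed away.

**Last checks:** In the last pictures, just before hand-in, the 36 mm ball was in the bowl and the bowl was where it started. The carousel was level, with the bar at its original pixels. The medium and small balls were still in the carousel, and the gripper was clear and touched no ball.

**What differed from plan:**
- **Small ball:** it came to rest near the ring wall, inside its compartment, instead of back by the hub.
- **Peg:** it slid about 5 mm along the pads while turning. I corrected the angle before letting go.
- **Lowering:** the tray met its rest about 2 mm early and the force reached about 17 N, so I eased off before opening.

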